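Find and tip open the unlatched clean-out grate of a downdraft box

ROBOT

A 6-joint arm with a two-finger parallel gripper is mounted at the origin on the work surface. World frame = base frame: x ahead of the robot, y to its left, z up, the work surface at z = 0. Lengths are in mm, angles in rad, forces in N, time in s.
With the tool pointing down it reaches from about 275 to 750 mm from the base axis. Payload 10.2 kg.
Tool frame: the origin (TCP) lies on the centre line of the jaws, within the pads' length; the fingertips stand 11 mm ahead of it and the grasp point (between the pads) lies 8 mm behind it (bot.finger_overhang is the distance from the TCP to the fingertips, in mm); x points along the fingers, z is the direction in which the jaws open and shut, and the axes are right-handed (so a half turn about x gives the same grasp; the last joint's range is limited). The gripper opens to 88 mm and grips with 3 to 60 N. Pads are 18 mm wide; open, the fingers measure 123 mm over their backs; the gripper's body (75 mm by 187 mm) begins 45 mm behind the grasp point.
Start: joints at [1.113, 0.313, 1.498, -0, 1.331, -0.223], TCP at [122.153, 510.598, 249.72] pointing down, gripper open.
Joint ranges: [-2.94, 2.94], [-0.97, 2.17], [0.19, 2.56], [-1.23, 4.37], [0.02, 3.11], [-2.88, 2.88]. Speed limits (rad/s): [2.39, 2.39, 3.01, 3.14, 3.14, 3.14].

INTERFACE

Orientations are given as a rotation vector (axis times angle).
In Python, from station import bot, effector, viewer gives the robot as it stands. Calls block until the motion is done:
- bot.move_to(position, orientation): joint-space move of the TCP to a pose.
- bot.move_linear(position, frame=None, rate=150, threshold=None): straight line of the TCP; frame=None keeps the orientation; rate is the mean speed in mm/s. With threshold (N) it stops when the force on the tool has changed by that much, and returns True; else False.
- bot.move_j(angles): joint-space move.
- effector.command_gripper(opening): finger opening in mm; the grip force is fixed at half the most; returns when the fingers have stopped.
- bot.sleep(seconds).
- bot.inverse_kinematics(position, orientation): joint angles nearest the present ones, or None.
- bot.sense(): the state.
- viewer.grab_frame(name): name is "scene" or "top" or "wrist"; returns the picture (420x560x3 uint8, red, green, blue); there is no depth.
- viewer.calibration(name): a dict with "K" (3x3 intrinsics, pixels), "D" ([k1, k2, p1, p2, k3] as OpenCV has them; the pictures are not rectified), "rvec" (rotation vector, rad) and "tvec" (3), from world to camera coordinates, as OpenCV has them. Camera axes: x right, y down, z forward; pixel columns grow to the right and rows downward; lengths in mm; the calibration is good to about 2 mm. A picture is of the moment at which its call begins: read the wrist's pose just before it. calibration takes no time and is no camera call; for the wrist camera it gives the pose at the moment of the call.
A pose or a line that the arm cannot do raises bot.IKError and nothing moves.
- bot.close_job(): hands the job in, once; it reports no verdict.
The state is a dict: "time": time; "joint_pos": joint angles; "joint_velocities": joint speeds; "tau": joint torques, N m; "tool_pos": TCP position; "orientation": TCP orientation; "force": force on the tool from outside, world axes, zero at the start; "torque": the same for the moment, N m; "finger_gap": finger opening in mm.
Only numpy, scipy, OpenCV 4.12 (cv2) and the standard library are available. Lean on these libraries where they do the work, as an engineer would, in place of code of your own. Each camera call takes 0.05 s, during which the arm holds its last target.

TASK

One of the four clean-out grates on the downdraft deburring box has been left unlatched: press down on the far edge of each with closed fingertips to find the one that rocks, and rock it until its near edge stands well up. Then push that raised edge over, away from you, until the grate stands upright and leave it open for emptying the chips. Use fingertip pushes only: do not pinch the grates, and do not lift or shift the tools and parts that stand about.

Things in the scene. Friction and masses are not known exactly. Their poses are not given: they have to be found in the camera images.
- downdraft_box: fixed grey sheet-metal box, 260 mm front to back (x), 610 mm long (y), 110 mm high, flat deck with four grates in a row at 115 mm pitch. Origin: centre of its underside, on the bench; x points away from the robot, y along the row, z up. A duct leaves its far side below deck height.
- grate_a: one of four identical grates in a row, places changing from run to run. Slotted steel plate 100 mm front to back x 98 mm wide x 5 mm thick, top flush with the deck. Origin: on its cross pivot, mid-width, 6 mm below its top face; x axis to its far edge (45 mm from the pivot; near edge 55 mm), y along the row, z up when shut. 3 mm gap all round; slots 7 mm wide.
- grate_b: one of four identical grates in a row, places changing from run to run. Size, origin and axes as grate_a. A latched grate is rigid. The unlatched one turns only one way about its y axis: far edge down, near edge up, from 0 (shut, near edge on a ledge) to a stop at 1.62 rad, upright, near edge on top.
- grate_c: one of four identical grates in a row, places changing from run to run. Size, origin and axes as grate_a. Pivot of the unlatched grate: stiff (0.07 N m, about 2 N at the far edge), so that it stays at whatever angle it is left. Latched grates do not give at all.
- grate_d: one of four identical grates in a row, places changing from run to run. Size, origin and axes as grate_a. Under each far half the box is empty to 95 mm below the deck, so fingertips may follow the far edge down. Any of the four may be the unlatched one; they look the same from outside.
- setup_block: steel set-up block with holes, 50 x 76 x 25 mm, lying loose on the deck at one end of the row. Origin: centre of its underside. Leave it alone.
- collet_nut: dark steel collet nut, 42 mm diameter, 24 mm high, loose on the deck at the other end of the row. Origin: centre of its underside. Leave it alone.
- drill_chuck: steel drill chuck standing jaws up on the bench at the robot's left of the box, 48 mm diameter, 78 mm high. Origin: centre of its underside. Leave it alone.
- spray_bottle: white spray bottle with a blue trigger head standing on the bench at the robot's right of the box, 72 mm diameter, 202 mm high. Origin: centre of its underside. Leave it alone.

How it is judged (in metres and radians):
On the way:
1. the unlatched grate is pressed with the fingertips and rocks (((angle between grate_a's own z axis and vertical above 0.1 rad and contact force between the fingers and grate_a above 0.5 N) or (angle between grate_b's own z axis and vertical above 0.1 rad and contact force between the fingers and grate_b above 0.5 N) or (angle between grate_c's own z axis and vertical above 0.1 rad and contact force between the fingers and grate_c above 0.5 N) or (angle between grate_d's own z axis and vertical above 0.1 rad and contact force between the fingers and grate_d above 0.5 N))), for 0.05 s.
At the end, for the whole second after the job is handed in: The unlatched grate stands upright, turned at least 1.3 rad (75 degrees) from shut, and at rest; the block, nut, chuck and bottle are within 20 mm of where they stood (angle between any of grate_a, grate_b, grate_c, grate_d's own z axis and vertical above 1.3 rad and angular speed of each of grate_a, grate_b, grate_c, grate_d below 0.1 rad/s and distance of each of setup_block, collet_nut, drill_chuck, spray_bottle from where it was at the start of the episode below 0.02 m); the robot touches nothing.
It fails at once if a loose tool or part was lifted, shifted by more than 20 mm or tipped over (distance of any of setup_block, collet_nut, drill_chuck, spray_bottle from where it was at the start of the episode above 0.02 m or angle between any of setup_block, collet_nut, drill_chuck, spray_bottle's own z axis and vertical above 0.35 rad).
It fails at once if the tipped grate was pinched between the fingers: its plate lay between the pads ((angle between grate_a's own z axis and vertical above 0.1 rad and contact force between the fingers and grate_a above 0.5 N and x of the grasp point in the frame of grate_a between -0.06 and 0.05 m and z of the grasp point in the frame of grate_a between -0.002 and 0.009 m and y of the grasp point in the frame of grate_a between -0.055 and 0.055 m) or (angle between grate_b's own z axis and vertical above 0.1 rad and contact force between the fingers and grate_b above 0.5 N and x of the grasp point in the frame of grate_b between -0.06 and 0.05 m and z of the grasp point in the frame of grate_b between -0.002 and 0.009 m and y of the grasp point in the frame of grate_b between -0.055 and 0.055 m) or (angle between grate_c's own z axis and vertical above 0.1 rad and contact force between the fingers and grate_c above 0.5 N and x of the grasp point in the frame of grate_c between -0.06 and 0.05 m and z of the grasp point in the frame of grate_c between -0.002 and 0.009 m and y of the grasp point in the frame of grate_c between -0.055 and 0.055 m) or (angle between grate_d's own z axis and vertical above 0.1 rad and contact force between the fingers and grate_d above 0.5 N and x of the grasp point in the frame of grate_d between -0.06 and 0.05 m and z of the grasp point in the frame of grate_d between -0.002 and 0.009 m and y of the grasp point in the frame of grate_d between -0.055 and 0.055 m)).
It fails at once if the tipped grate was squeezed or forced with more than 60 N by the fingers ((angle between grate_a's own z axis and vertical above 0.1 rad and contact force between the fingers and grate_a above 60 N) or (angle between grate_b's own z axis and vertical above 0.1 rad and contact force between the fingers and grate_b above 60 N) or (angle between grate_c's own z axis and vertical above 0.1 rad and contact force between the fingers and grate_c above 60 N) or (angle between grate_d's own z axis and vertical above 0.1 rad and contact force between the fingers and grate_d above 60 N)).
It also fails if it takes over 58 s, if anything falls off the work surface, if the arm or the gripper's body presses on something with over 40 N, if the wrist force passes 120 N, or if a joint passes its speed limit or range.

## Working session

There is one attempt and no reset: what is moved stays moved. The work goes in short steps, each a Python script; the robot and the scene stay as the last script left them, time stands still between calls to the robot, and variables do not carry over. Pictures are saved under pics/ and viewed, and the job is handed in when it is done.

```bash
ls; mkdir -p pics
python3 - <<'E'
from station import bot, effector, viewer
import cv2
for n in ["scene","top","wrist"]:
    f=viewer.grab_frame(n); cv2.imwrite(f"pics/{n}0.png",f[:,:,::-1])
    c=viewer.calibration(n); print(n,c)
print(bot.sense())
E
```

```text
pics
scene {'K': array([[501.69483112,   0.        , 271.65706452],
       [  0.        , 501.69483112, 209.30309523],
       [  0.        ,   0.        ,   1.        ]]), 'D': array([-0.12943052,  0.        ,  0.        ,  0.        ,  0.        ]), 'rvec': array([ 2.20381122,  0.66741557, -0.31525248]), 'tvec': array([-416.74404966, -132.08235713, 1705.70064599])}
top {'K': array([[480.82257422,   0.        , 268.46023828],
       [  0.        , 480.82257422, 210.359375  ],
       [  0.        ,   0.        ,   1.        ]]), 'D': array([-0.07014966,  0.        ,  0.        ,  0.        ,  0.        ]), 'rvec': array([ 2.12726051, -2.10848622,  0.19587287]), 'tvec': array([  -1.39881863,  503.14863794, 1303.71744443])}
wrist {'K': array([[298.99904007,   0.        , 277.66957889],
       [  0.        , 298.99904007, 214.13939242],
       [  0.        ,   0.        ,   1.        ]]), 'D': array([-0.02841601,  0.        ,  0.        ,  0.        ,  0.        ]), 'rvec': array([-2.27944898, -1.7996634 , -0.25900963]), 'tvec': array([-524.94080407,  -39.2674856 ,  390.45491121])}
{'time': 0.15, 'joint_pos': array([ 1.11256898e+00,  3.13281573e-01,  1.49821221e+00, -3.60741732e-05,
        1.33097247e+00, -2.23404272e-01]), 'joint_velocities': array([ 4.47523163e-04, -1.23053281e-03, -1.89147665e-03,  5.10673670e-05,
        3.30737221e-04,  1.31523842e-03]), 'tau': array([ 3.12654418e-03, -4.02296484e+01, -2.52318406e+01,  6.95368205e-02,
        3.43364628e-02, -4.75359911e-05]), 'tool_pos': array([122.10374599, 510.44281916, 249.33190525]), 'orientation': array([-1.03495323,  1.31196056,  1.03427282]), 'force': array([ 0.23056159, -0.54285188, -0.05284291]), 'torque': array([-0.00836972,  0.0356866 ,  0.09150003]), 'finger_gap': 88.12552784486081}
```

View pics/scene0.png

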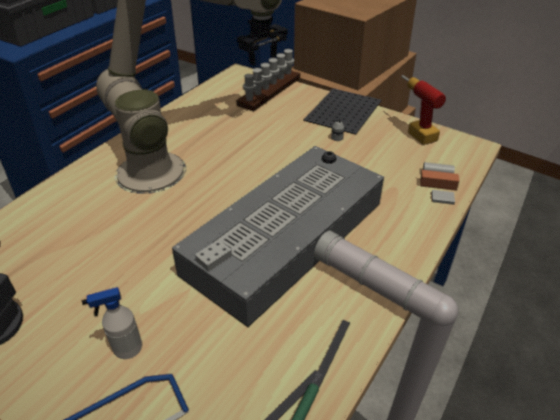

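View pics/top0.png

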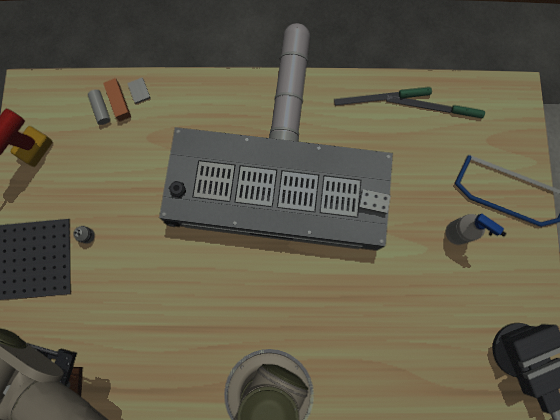

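View pics/wrist0.png

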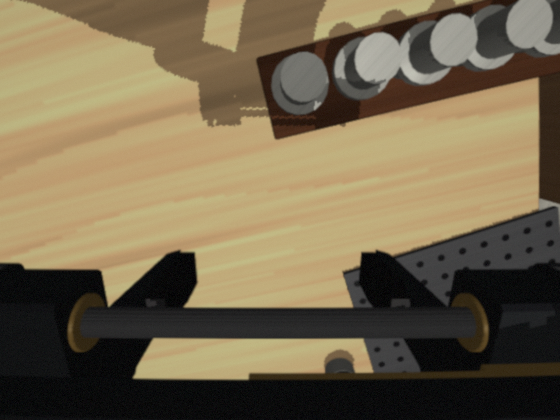

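The top view shows the box at about (278,187), slightly turned, with grates at about (215,181), (257,186), (298,190) and (340,196). The nut is at (177,188), the block at (374,202), the chuck at (84,234) and the bottle at (462,229). I'll enlarge the crops next.

Run:
```python
import cv2
f=cv2.imread("pics/top0.png")
cv2.imwrite("pics/top0a.png",cv2.resize(f[120:255,155:285],None,fx=5.5,fy=4.4*1.0 if 0 else 4.4*1.25/1.25,interpolation=cv2.INTER_CUBIC) if 0 else cv2.resize(f[120:255,155:285],None,fx=4.4,fy=4.4,interpolation=cv2.INTER_CUBIC))
cv2.imwrite("pics/top0b.png",cv2.resize(f[120:255,275:405],None,fx=4.4,fy=4.4,interpolation=cv2.INTER_CUBIC))
s=cv2.imread("pics/scene0.png")
cv2.imwrite("pics/scene0a.png",cv2.resize(s[145:310,170:390],None,fx=3.6,fy=3.6,interpolation=cv2.INTER_CUBIC))
```

```text
(no output)
```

View pics/top0a.png

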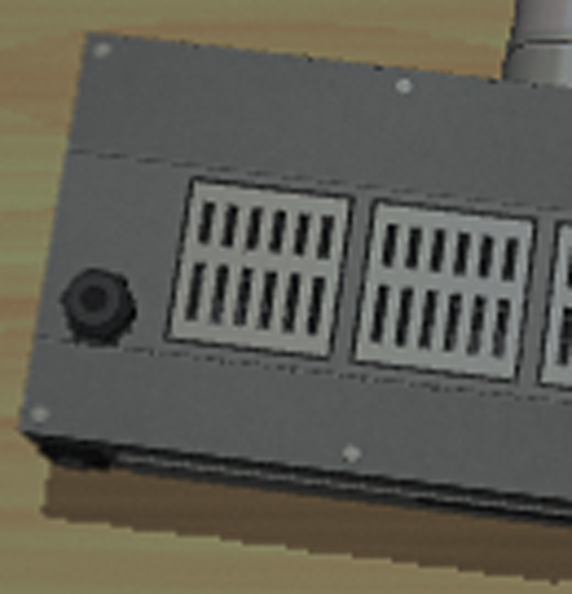

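View pics/top0b.png

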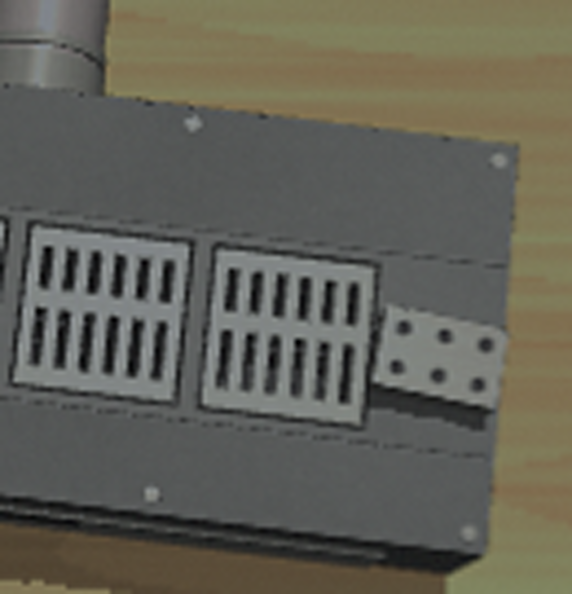

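View pics/scene0a.png

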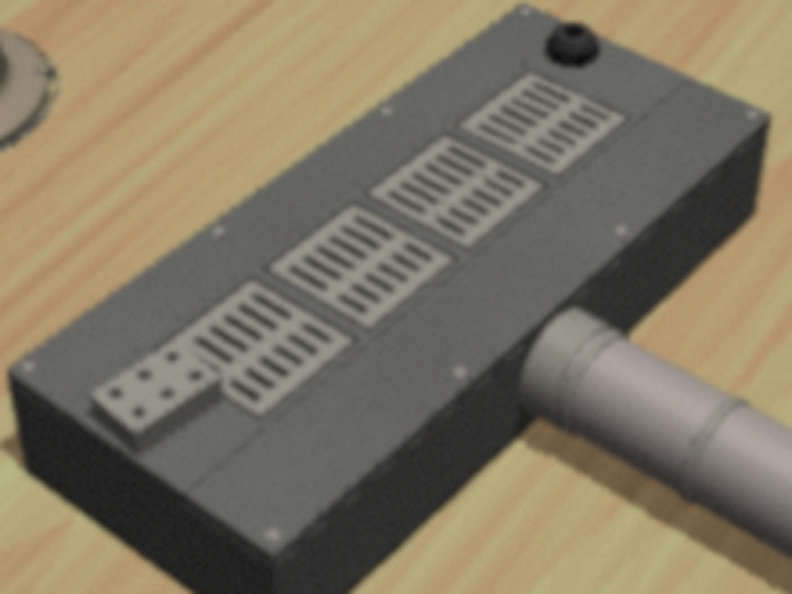

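```bash
cat > h.py <<'E'
import numpy as np, cv2
from station import bot, effector, viewer
def ray(cal,uv):
    n=cv2.undistortPoints(np.array([[uv]],float),cal["K"],cal["D"])[0,0]
    R=cv2.Rodrigues(cal["rvec"])[0]
    return -R.T@cal["tvec"], R.T@np.array([n[0],n[1],1])
def onz(cal,uv,z):
    o,d=ray(cal,uv); return o+d*(z-o[2])/d[2]
def tri(ca,ua,cb,ub):
    o1,d1=ray(ca,ua);o2,d2=ray(cb,ub)
    s=np.linalg.lstsq(np.c_[d1,-d2],o2-o1,rcond=None)[0]
    p,q=o1+s[0]*d1,o2+s[1]*d2
    return (p+q)/2,np.linalg.norm(p-q)
E
python3 - <<'E'
from h import *
np.set_printoptions(precision=1,suppress=True)
T=viewer.calibration("top");S=viewer.calibration("scene")
A=lambda x,y:(155+x/4.4,120+y/4.4); B=lambda x,y:(275+x/4.4,120+y/4.4); C=lambda x,y:(170+x/3.6,145+y/3.6)
t={'FL':A(88,32),'NL':A(22,432),'FR':B(518,145),'NR':B(485,556)}
s={'NL':C(525,5),'FL':C(770,118),'NR':C(10,375),'FR':C(275,552)}
for k in t: print(k,*tri(T,t[k],S,s[k]), onz(T,t[k],110))
G={1:[A(193,181),A(351,199),A(329,356),A(169,339)],2:[A(374,203),A(534,222),A(514,380),A(355,361)],
3:[B(33,227),B(190,243),B(176,401),B(16,382)],4:[B(217,249),B(376,267),B(361,424),B(203,407)]}
GS={1:[C(625,117),C(557,174),C(462,125),C(532,73)],2:[C(542,185),C(468,246),C(372,192),C(446,137)],3:[C(452,260),C(370,327),C(271,268),C(354,205)],4:[C(351,341),C(260,414)]}
for k in G:
    p=[onz(T,u,110) for u in G[k]]; c=np.mean(p,axis=0); print('G',k,c,'far-near',p[0]-p[3],p[1]-p[2],'w',p[0]-p[1])
    for a,b in zip(G[k],GS[k]): print('   ',*tri(T,a,S,b))
print('nut',onz(T,A(97,304),124)); print('block',[onz(T,B(*x),135)[:2] for x in[(387,305),(507,330),(493,410),(373,385)]])
print('chuck',onz(T,(84,234),78),'bottle',onz(T,(470,229),160))
E
```

```text
FL [728.3 267.5 103.5] 1.3528322612071522 [725.2 265.7 110. ]
NL [471.4 297.7 103.5] 7.345160872754099 [467.4 293.7 110. ]
FR [ 656.8 -336.8  110.4] 4.583074840892656 [ 655.2 -338.4  110. ]
NR [ 400.  -307.3  101.6] 7.125594166881246 [ 396.5 -307.9  110. ]
G 1 [571.4 150.9 110. ] far-near [101.  -10.9   0. ] [ 99.9 -11.2   0. ] w [11. 99.  0.]
    [628.6 195.8 107.9] 1.893550175292468
    [618.1  97.2 108.7] 3.9384685742869703
    [519.8 109.7 107.7] 7.6814133287862045
    [530.  208.8 104.8] 6.6066500351164255
G 2 [557.8  37.1 110. ] far-near [100.4  -9.5   0. ] [100.  -11.6   0. ] w [11.5 99.4  0. ]
    [614.9  82.  106.9] 0.875201758024223
    [604.3 -16.4 109.2] 4.702687596358296
    [505.9  -3.5 108.2] 8.648936663571938
    [516.3  93.1 105. ] 5.0172359388651
G 3 [545.  -78.3 110. ] far-near [ 98. -10.   0.] [99.6 -9.6  0. ] w [ 9.4 97.1  0. ]
    [601.4 -33.6 106.6] 3.5091156671641617
    [ 591.6 -130.5  109.1] 4.268120736648983
    [ 493.2 -119.7  109.1] 7.781845259340516
    [503.7 -22.8 107.8] 5.644568476998328
G 4 [ 531.2 -192.1  110. ] far-near [99.5 -9.8  0. ] [ 98.6 -11.9   0. ] w [10.6 98.2  0. ]
    [ 587.8 -147.9  107.3] 2.693890003298437
    [ 577.1 -244.9  110.5] 4.944856876307487
nut [544.6 248.4 124. ]
block [array([ 545.3, -248. ]), array([ 530.5, -320.2]), array([ 481.4, -309.9]), array([ 496. , -238.1])]
chuck [426.7 511.1  78. ] bottle [ 436.8 -518.7  160. ]
```

```bash
cat >> h.py <<'E'
ux=np.array([.9932,-.1165,0]);uy=np.array([.1165,.9932,0]);uz=np.array([0,0,1.])
GC={1:[571.4,150.9,0],2:[557.8,37.1,0],3:[545.,-78.3,0],4:[531.2,-192.1,0]}
from scipy.spatial.transform import Rotation as Ro
def ori(sgn):
    x=-uz; z=sgn*uy; return Ro.from_matrix(np.c_[x,np.cross(z,x),z]).as_rotvec()
def P(g,lx,ztip,ly=0): # lx from pivot, tip height above bench -> TCP
    return np.array(GC[g])+(5+lx)*ux+ly*uy+uz*(ztip+11)
E
python3 - <<'E'
from h import *
np.set_printoptions(precision=2,suppress=True)
for s in(1,-1):
    print([bot.inverse_kinematics(P(g,33,220),ori(s)) for g in (1,2,3,4)],[bot.inverse_kinematics(P(g,33,80),ori(s)) is not None for g in (1,2,3,4)])
effector.command_gripper(0)
print(bot.sense()["finger_gap"],bot.sense()["time"])
E
```

```text
[array([ 0.05,  0.55,  1.19, -0.  ,  1.4 , -1.4 ]), array([-0.14,  0.48,  1.3 , -0.  ,  1.36, -1.6 ]), array([-0.34,  0.47,  1.32, -0.  ,  1.35, -1.79]), array([-0.53,  0.5 ,  1.28, -0.  ,  1.37, -1.98])] [True, True, True, True]
[array([ 0.05,  0.55,  1.19, -0.  ,  1.4 ,  1.74]), array([-0.14,  0.48,  1.3 , -0.  ,  1.36,  1.55]), array([-0.34,  0.47,  1.32,  0.  ,  1.35,  1.35]), array([-0.53,  0.5 ,  1.28,  0.  ,  1.37,  1.16])] [True, True, True, True]
0.3082208473772776 1.45
```

Run:
```python
from h import *
np.set_printoptions(precision=2,suppress=True)
bot.move_to(P(1,33,220),ori(1))
cv2.imwrite("pics/w1.png",viewer.grab_frame("wrist")[:,:,::-1])
found=None
for g in (1,2,3,4):
    bot.move_linear(P(g,33,150),rate=250)
    bot.move_linear(P(g,33,122),rate=120)
    f0=bot.sense()["force"]
    hit=bot.move_linear(P(g,33,98),rate=30,threshold=10)
    s=bot.sense(); print(g,hit,s["tool_pos"]-[0,0,11],s["force"]-f0,s["time"])
    if not hit: found=g;break
    bot.move_linear(P(g,33,140),rate=150)
print(found)
cv2.imwrite("pics/s1.png",viewer.grab_frame("scene")[:,:,::-1])
```

```text
1 True [609.28 146.5  110.44] [-2.2  -0.78  6.  ] 4.9917
2 True [595.72  32.67 110.44] [-1.81 -0.56  6.56] 6.8333
3 False [582.62 -82.75  97.87] [ 1.68 -0.3   0.65] 9.1333
3
```

View pics/s1.png

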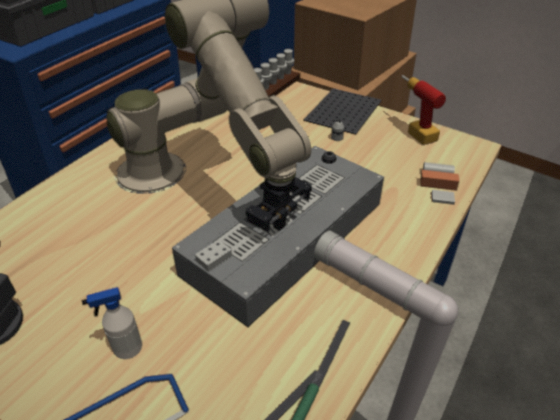

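View pics/w1.png

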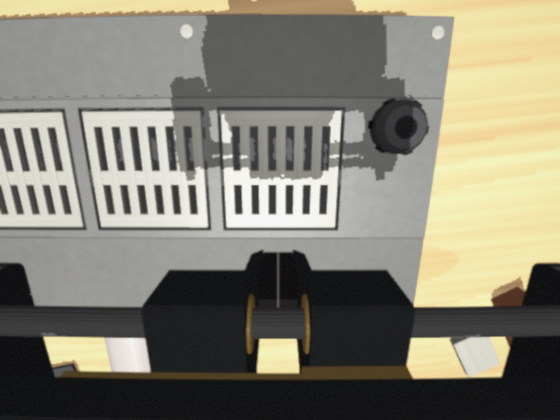

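Grates 1 and 2 held at deck height (110.4 mm). Grate 3 gave way and followed the fingertips down 12 mm. Before going deeper I'll check how far the wrist camera clears the raised edge, then see the lift.

Run:
```python
from h import *
np.set_printoptions(precision=2,suppress=True)
c=viewer.calibration("wrist");o,_=ray(c,(280,210)); d=o-bot.sense()["tool_pos"]
print("cam rel TCP",d@ux,d@uy,d[2])
f0=bot.sense()["force"]
for z in (92,88):
    h=bot.move_linear(P(3,33,z),rate=40,threshold=20)
    s=bot.sense();print(h,s["tool_pos"],s["force"]-f0,s["time"])
cv2.imwrite("pics/w2.png",viewer.grab_frame("wrist")[:,:,::-1])
cv2.imwrite("pics/s2.png",cv2.resize(viewer.grab_frame("scene")[145:310,170:390,::-1],None,fx=3.6,fy=3.6))
```

```text
cam rel TCP -73.12007827477134 0.38248420003266753 135.70585871261568
False [582.51 -82.68 102.56] [-0.26 -0.29 -0.32] 9.4833
False [582.56 -82.69  98.68] [-0.54  0.43  0.97] 9.7333
```

View pics/w2.png

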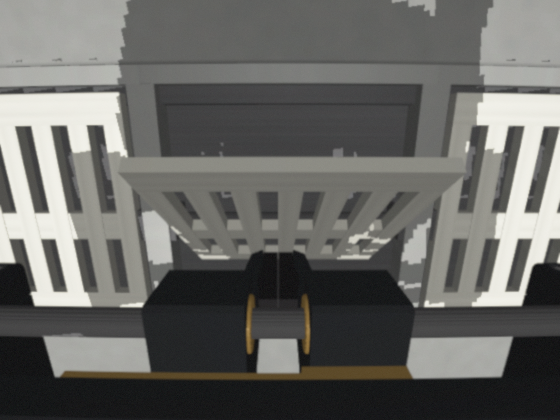

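View pics/s2.png

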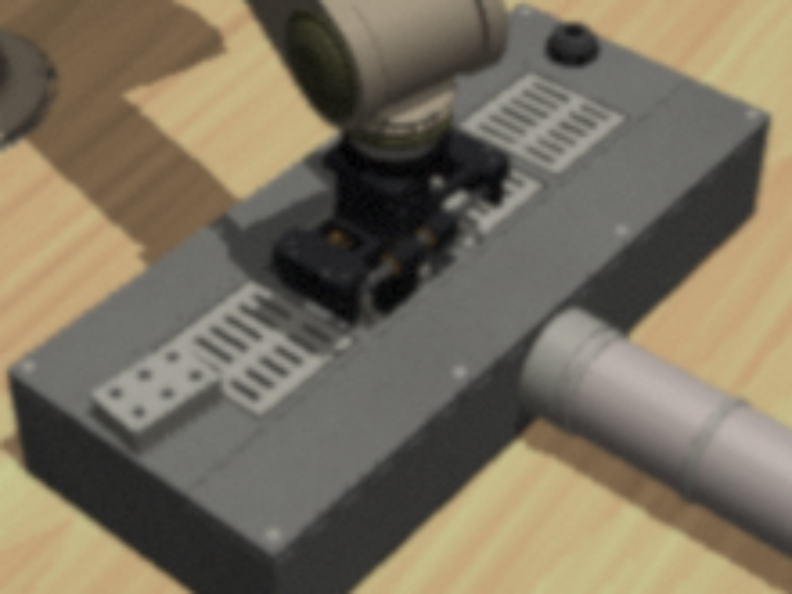

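The wrist view shows grate 3's near edge raised and clear, running from (122,160) to (475,160). Its apparent width puts it about 40 mm above the deck, or roughly 48°. Next I go up, back and down in front of it, then push it over.

Run:
```python
from h import *
np.set_printoptions(precision=2,suppress=True)
bot.move_linear(P(3,33,180),rate=120)
bot.move_linear(P(3,-80,180),rate=200)
bot.move_linear(P(3,-80,121),rate=120)
f0=bot.sense()["force"]
for lx,th in ((-40,20),(-25,20),(-12,20)):
    h=bot.move_linear(P(3,lx,121),rate=50,threshold=th)
    s=bot.sense();print(lx,h,s["tool_pos"],s["force"]-f0,s["time"])
    if h: break
cv2.imwrite("pics/w3.png",viewer.grab_frame("wrist")[:,:,::-1])
cv2.imwrite("pics/s3.png",cv2.resize(viewer.grab_frame("scene")[145:310,170:390,::-1],None,fx=3.6,fy=3.6))
```

```text
-40 False [510.16 -74.19 131.94] [ 0.2  -0.93 -0.9 ] 13.0583
-25 False [525.32 -75.97 131.8 ] [-0.01 -1.08 -0.58] 13.5083
-12 False [538.29 -77.54 131.84] [ 0.49 -1.58 -0.92] 13.9167
```

View pics/w3.png

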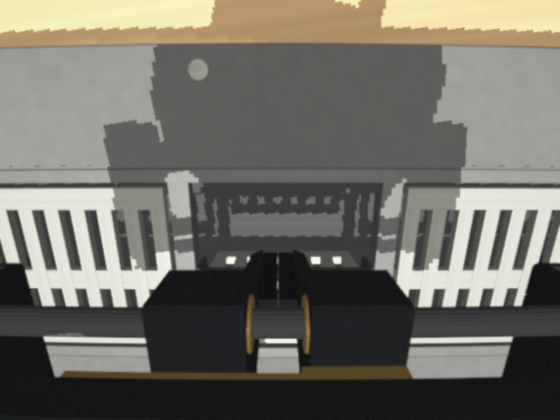

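View pics/s3.png

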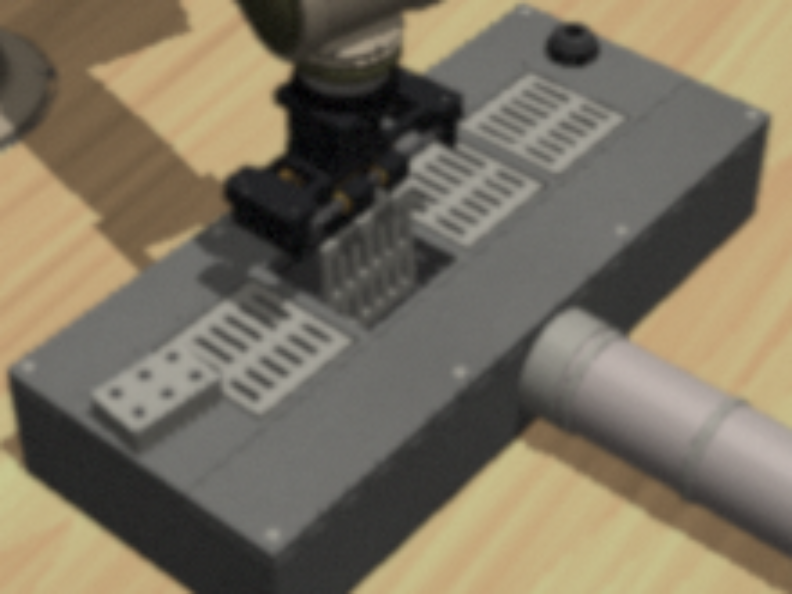

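The scene view shows grate 3 nearly upright, with its top edge from about (325,245) to (410,195) in the crop. I'll push the last few mm to the stop, back off and look.

Run:
```python
from h import *
np.set_printoptions(precision=2,suppress=True)
f0=bot.sense()["force"]
h=bot.move_linear(P(3,-5.5,121),rate=20,threshold=10)
s=bot.sense();print(h,s["tool_pos"],s["force"]-f0,s["time"])
bot.move_linear(P(3,-70,121),rate=100)
bot.move_linear(P(3,-90,220),rate=150)
cv2.imwrite("pics/w4.png",viewer.grab_frame("wrist")[:,:,::-1])
cv2.imwrite("pics/t4.png",viewer.grab_frame("top")[:,:,::-1])
cv2.imwrite("pics/s4.png",cv2.resize(viewer.grab_frame("scene")[145:310,170:390,::-1],None,fx=3.6,fy=3.6))
print(bot.sense()["time"])
```

```text
True [543.22 -78.   131.48] [-1.95 -0.36  0.75] 14.375
16.1333
```

View pics/w4.png

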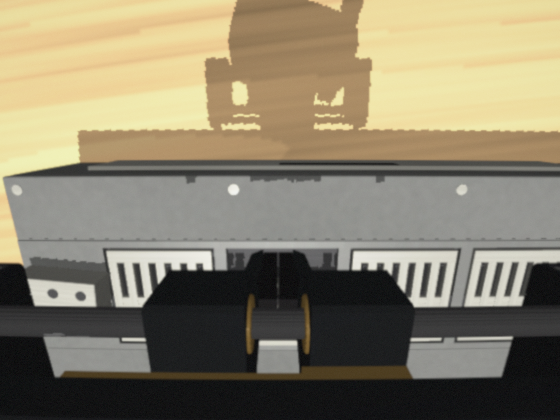

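View pics/s4.png

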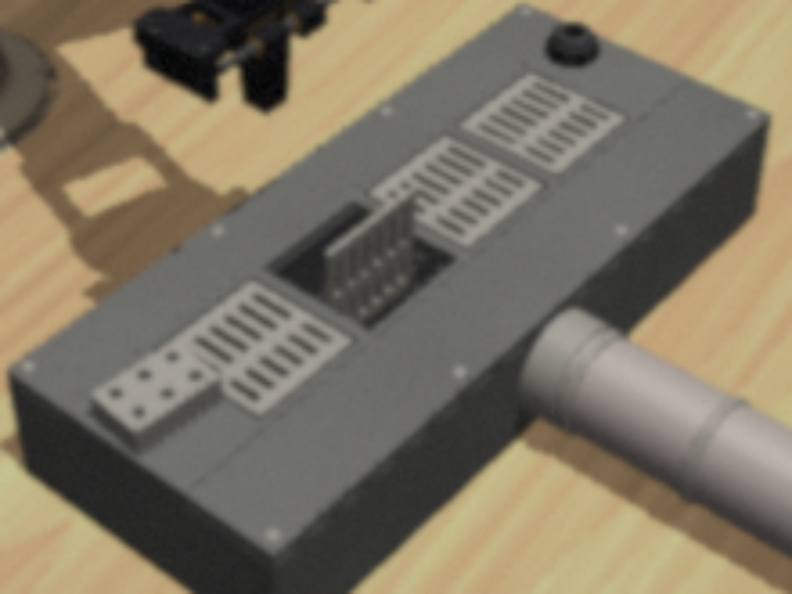

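View pics/t4.png

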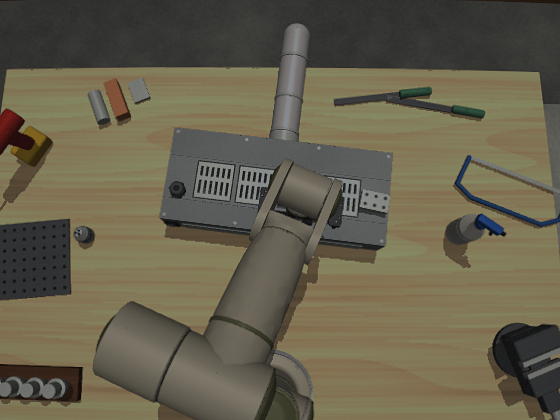

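Grate 3 stands upright with the fingers clear, and the nut, block, chuck and bottle are where they were. I'll check the angle by reprojecting the near-edge corners into the scene crop.

Run:
```python
from h import *
S=viewer.calibration("scene")
piv=np.array(GC[3])+5*ux+uz*104
def pr(p): 
    q=cv2.projectPoints(p[None],S["rvec"],S["tvec"],S["K"],S["D"])[0][0,0]; return ((q-[170,145])*3.6).round()
for th in (0,1.2,1.3,1.4,1.5,1.6):
    X=np.cos(th)*ux-np.sin(th)*uz; Z=np.sin(th)*ux+np.cos(th)*uz
    print(th,[pr(piv-55*X+6*Z+y*uy) for y in(-49,49)],[pr(piv-55*X+1*Z+y*uy) for y in(-49,49)])
s=cv2.imread("pics/s4.png");cv2.imwrite("pics/s4z.png",cv2.resize(s[170:350,260:460],None,fx=3,fy=3))
```

```text
0 [array([261., 267.]), array([347., 203.])] [array([261., 272.]), array([347., 208.])]
1.2 [array([299., 243.]), array([387., 177.])] [array([294., 242.]), array([382., 176.])]
1.3 [array([305., 245.]), array([392., 179.])] [array([300., 243.]), array([387., 177.])]
1.4 [array([310., 247.]), array([398., 181.])] [array([305., 245.]), array([393., 179.])]
1.5 [array([316., 250.]), array([404., 184.])] [array([311., 248.]), array([399., 181.])]
1.6 [array([322., 254.]), array([409., 187.])] [array([317., 251.]), array([404., 184.])]
```

View pics/s4z.png

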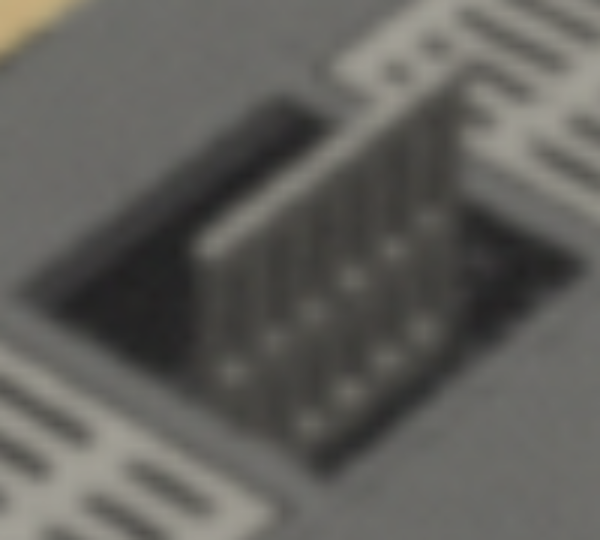

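Run:
```python
from h import *
bot.sleep(0.3); print(bot.sense()["time"],bot.sense()["force"]); bot.close_job()
```

```text
16.4333 [-0.26538292  0.18658607 -0.18548589]
the job is handed in; nothing more can be done
```

The unlatched grate, third from the robot's left, now stands upright, and I handed the job in at 16.4 s of the 58 s allowed. No verdict was reported.

- **Finding it:** I pressed the far edges with closed fingertips. Grates 1 and 2 held firm at deck height (110.4 mm), and grate 3 rocked. I did not test grate 4 after that.
- **Opening it:** I rocked grate 3 until its near edge stood about 40 mm up, roughly 48°. Then I pushed that edge over from the near side until I felt the stop, and backed the fingers clear.
- **Last checks:** Reprojecting the near-edge corners into the scene picture fits a turn of about 1.6 rad, against the 1.3 rad required. That fit needed a shift of about 10 px in the enlarged crop (about 3 px in the picture), the same offset I saw with the grate shut. By eye, the block, nut, chuck and bottle had not moved in the final pictures, and the tool force was about 0.4 N, so it was touching nothing.
- **One disagreement:** Triangulating the grate and deck corners gave heights of 102–110 mm, with the two views missing each other by up to 9 mm. I took the deck height from the first press contacts instead.

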